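# Twist-lock the jar lid in the drawer and tug-test it

### The arm

A 6-joint arm with a two-finger parallel gripper is mounted at the origin on the work surface. World frame = base frame: x ahead of the robot, y to its left, z up, the work surface at z = 0. Lengths are in mm, angles in degrees, forces in N, time in s.
With the tool pointing down it reaches from about 375 to 900 mm from the base axis. Payload 3.1 kg.
Tool frame: the origin (TCP) lies at the very end of the fingers, on their centre line; the grasp point (between the pads) lies env.grasp_offset behind it (env.grasp_offset is the distance from the TCP to the grasp point, in mm); z points along the fingers, y is the direction in which the jaws open and shut (so a half turn about z gives the same grasp; the last joint's range is limited). The gripper opens to 87 mm and grips with 3 to 60 N. Pads are 19 mm wide; open, the fingers measure 117 mm over their backs; the gripper's body (75 mm by 190 mm) begins 51 mm behind the grasp point.
Start: joints at [60.075, 30.224, 82.088, -0, 67.689, -10.227], TCP at [210.626, 588.416, 222.548] pointing down, gripper open.
Joint ranges: [-176.69, 176.69], [-43.24, 126.21], [12.49, 139.97], [-82, 262], [0, 151.66], [-163.58, 163.58]. Speed limits (degrees/s): [159.86, 159.86, 180, 180, 180, 180].

### API

Orientations are given as a 3x3 rotation matrix whose columns are the frame's x, y, z axes.
In Python, from plant import monitor, imaging, ticket, env gives the robot as it stands.
- The arm moves only by the tool apply_moves, never from a script. Its argument "motion" is a list of rows, each an object with "delta_rot": the turn, a rotation vector about the tool's x, y, z in units of 5 degrees (1.0 is 5 degrees), a list of three; "travel": the shift along the tool's x, y, z in units of 40 mm (1.0 is 40 mm), a list of three; "fingers": the finger opening in mm, from 0 to 87. A call has 1 to 12 rows; each row shifts and turns the commanded pose from where the row before left it, along the tool's axes as they then stand; what a row does not reach is not made up. A row lasts 1/10 s, in which the tool goes at most 50 mm and 8.59 degrees, less where a joint would pass 70% of its speed; a pose out of reach is approached as far as the arm can. A call is refused whole if a number of a shift passes 1 or a number of a turn 1, either way. A call with a gripper value outside its range is refused whole. The fingers move at their own pace and stop on an object; the grip force is fixed at half the most. Time passes only in rows, so rows that do not move let the fingers close. It gives the time, the measured TCP pose, the force and the opening at its end, in the units of the state.
- monitor.state(): the state, without advancing time (a new reading comes with each control period).
- imaging.capture(name): name is "scene" or "top" or "wrist"; returns a dict with "img" (420x560x3 uint8, red, green, blue), "fovy" (degrees; the focal length in pixels is half the picture's height over the tangent of half this angle, whatever the lens; pixels are square), "cx", "cy" (the principal point, pixels), "R" (3x3) and "t" (3): a world point X has camera coordinates R X + t. Camera axes: x right, y down, z forward; pixel columns grow to the right and rows downward; lengths in mm; the calibration is good to about 2 mm. A picture is of the moment at which its call begins. There is no depth.
- ticket.sign_off(): hands the job in, once; it reports no verdict.
The state is a dict: "time_s": time; "qpos": joint angles; "qd": joint speeds; "joint_torque": joint torques, N m; "position": TCP position; "tcp_rot": TCP orientation; "contact_force": force on the tool from outside, world axes, zero at the start; "ft_torque": the same for the moment, N m; "gripper_width": finger opening in mm.
Only numpy, scipy, OpenCV 4.12 (cv2) and the standard library are available. Lean on these libraries where they do the work, as an engineer would, in place of code of your own. Each camera call takes 0.05 s, during which the arm holds its last target. There are 200 camera calls.

### The job

The lid of the glass jar in the open drawer is set in place but not locked: by its grip bar, turn it clockwise (seen from above), keeping it down on the jar, until it stops fully home under both brass lugs, without forcing it. Ease off the turning effort, then, to confirm that it is retained, tug it straight up with about 12 newtons for a second (never 20), let it settle down again and let go, leaving it locked. Leave everything else in the drawer and on the worktop as it is.

Things in the scene. Friction and masses are not known exactly. Their poses are not given: they have to be found in the camera images.
- lid: loose white plastic lid, 120 g: disc 68 mm wide, 8 mm thick; origin at the centre of its underside, z up its axis. Two black tabs, 14 mm wide, 4 mm thick, stick out along its +x and -x to 44 mm from the axis. It starts resting on the jar, unlocked, its x 0.8 to 1.3 rad anticlockwise (from above) of the jar's x; lifted then, it would come off. About 2 mm of sideways play
- lid_grip (a point): point to grip: in the lid's grey grip bar, on the lid's axis, 44 mm above the lid's origin, axes as the lid's. The bar is 50 mm long along x, 18 mm wide along y (grip it across this width) and reaches from 8 to 55 mm above the lid's origin. Keep the fingertips at least 22 mm above the lid's origin: the lugs reach up to 20 mm above it
- jar: glass jar with a steel mouth, 113 mm wide over all, upright, held fast in one of the drawer's three rear compartments (far from the robot); origin at the centre of its underside, z up. The seated lid's origin is 80 mm above it on its axis. Stops halt the tabs at the end of the clockwise turn, where the lid's x lies along the jar's x (within 0.03 rad, either way round). A lid still pressed against them drags on them when pulled
- lugs: two brass lugs at the jar's +x and -x, 36.5 to 46 mm from its axis, 22 mm wide. The lid's tabs, turned home, lie under them. Origin and axes: the jar's; undersides 86.5 to 95.5 mm above it (varies, not measured), so a seated lid has 2.5 to 11.5 mm of free lift. A lid lifted while turning strikes their sides instead of passing below. A springy gasket holds them: they rise about 1 mm per 10 N of pull
- drawer: white oak drawer, pulled out of its low cabinet towards the robot, fixed; 360 mm along x, 480 mm along y, inner floor 20 mm and walls 97 mm above the worktop, front panel (robot's side) 113 mm; the cabinet behind it (190 to 490 mm along its x) is 146 mm high. White dividers 72 mm high make three rear and two front compartments. Origin at the worktop below the drawer's centre
- bowl: terracotta-coloured ceramic bowl, 92 mm wide, 45 mm high, in a rear compartment; origin at its underside. Leave it alone
- stopper: grey silicone lid stopper, 80 mm wide, 31 mm high, in a rear compartment; origin at its underside. Leave it alone
- grater: steel cinnamon grater with a black handle, 190 mm long, 20 mm high, lying in the left front compartment; origin at its underside. Leave it alone
- scoop: bamboo scoop, 155 mm long, 24 mm high, lying in the right front compartment; origin at its underside. Leave it alone
- spice: spice jar, 44 mm wide, 100 mm high, on the worktop left of the drawer; origin at its underside. Leave it alone
- mug: blue mug, 80 mm wide, 90 mm high, on the worktop right of the drawer; origin at its underside. Leave it alone
- spare_divider: spare white divider strip, 150 x 52 x 6 mm, lying on the worktop left of the drawer; origin at its underside. Leave it alone
Things that resemble listed ones, but are neither listed nor needed, are in the scene too. Leave any purple look-alike of the lid alone.

How it is judged:
By the outcome, as a careful person would: the job done as asked, in the order asked, and still so for the second after the job is handed in, with the robot touching nothing.
It also fails if it takes over 64 s, if anything falls off the work surface, if the arm or the gripper's body presses on something with over 40 N, if the wrist force passes 120 N, or if a joint passes its speed limit or range.

## Working session

There is one attempt and no reset: what is moved stays moved. The work goes in short steps, Python scripts to look and compute and a tool call to move; the robot and the scene stay as the last step left them, time stands still between calls to the robot, and variables do not carry over. Pictures are saved under pics/ and viewed, about 8 in all and at most 12, crops included, and the job is handed in when it is done.

Besides the shell and the picture viewer there is one more tool, called after "Request:" as a command line: name --argument value ..., lists and objects as JSON in quotes. apply_moves: Moves the arm, as the interface text tells. Its arguments: {"type":"object","properties":{"motion":{"type":"array"}},"required":["motion"]}

```bash
mkdir -p pics; ls; python3 - <<'E'
from plant import monitor, imaging, env
import cv2,numpy as np
print(env.grasp_offset, monitor.state())
for n in ("top","scene"):
    c=imaging.capture(n); cv2.imwrite(f"pics/{n}0.png",c["img"][:,:,::-1])
    np.savez(f"pics/{n}0.npz",**c); print(n,c["fovy"],c["cx"],c["cy"],c["R"],c["t"])
E
```

```text
pics
18.700000000000003 {'time_s': 0.0, 'qpos': array([ 6.00737883e+01,  3.02798677e+01,  8.21560087e+01, -7.83554591e-04,
        6.76878404e+01, -1.02270811e+01]), 'qd': array([ 0.06152664, -0.03103407,  0.13539165, -0.00359524,  0.06773149,
       -0.03392479]), 'joint_torque': array([-1.41882123e-03, -4.40051830e+01, -1.76586503e+01,  6.31136843e-02,
        5.82150940e-02, -1.58931866e-04]), 'position': array([210.28233058, 587.79409316, 221.56405051]), 'tcp_rot': array([[-9.41477217e-01,  3.37074938e-01, -1.06625705e-03],
       [ 3.37076420e-01,  9.41475417e-01, -1.87767638e-03],
       [ 3.70937155e-04, -2.12719964e-03, -9.99997669e-01]]), 'contact_force': array([ 0.3822514 , -0.56277154,  0.53192294]), 'ft_torque': array([ 0.00723231, -0.01932404, -0.04923313]), 'gripper_width': 86.87054527948332}
top 57.039201562692355 279.13583969843427 217.470627223051 [[-2.03814044e-02 -9.99789314e-01 -2.43450629e-03]
 [-9.95657231e-01  2.05182827e-02 -9.08057235e-02]
 [ 9.08365439e-02  5.73185616e-04 -9.95865650e-01]] [  12.53843661  541.87090631 1313.24475015]
scene 46.32317659228607 269.16145525145043 210.8385283292307 [[ 0.63899814  0.76919992  0.00358555]
 [ 0.54212857 -0.44704632 -0.7115098 ]
 [-0.54569038  0.45659727 -0.70266702]] [-347.05326283 -235.20202033 1680.86500784]
```

View pics/top0.png

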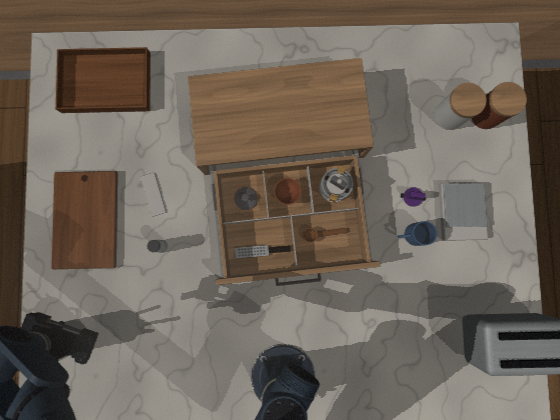

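View pics/scene0.png

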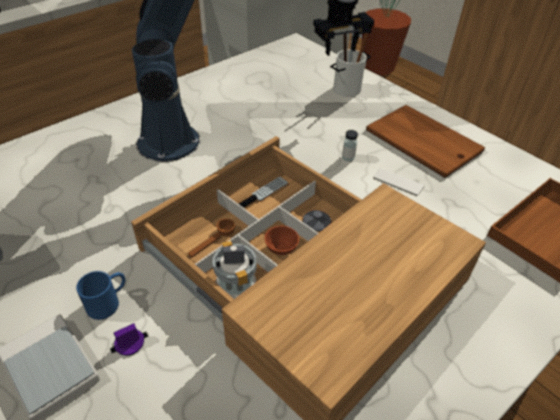

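The top view shows the jar and lid at about (338,184), in the right rear compartment. The scene view shows it at about (235,262). I'll enlarge both.

```bash
cat > h.py <<'E'
import numpy as np
def K(c):
    f=210/np.tan(np.radians(float(c["fovy"]))/2); return f,float(c["cx"]),float(c["cy"])
def ray(c,u,v,z):
    f,cx,cy=K(c); R,t=c["R"],c["t"]; d=R.T@np.array([(u-cx)/f,(v-cy)/f,1]); o=-R.T@t
    return o+d*(z-o[2])/d[2]
def proj(c,X):
    f,cx,cy=K(c); p=c["R"]@np.array(X,float)+c["t"]; return p[0]/p[2]*f+cx,p[1]/p[2]*f+cy
E
python3 - <<'E'
import cv2,numpy as np
from h import *
a=cv2.imread("pics/top0.png")[155:215,300:380]; b=cv2.imread("pics/scene0.png")[230:300,195:275]
a=cv2.resize(a,None,fx=7,fy=7,interpolation=cv2.INTER_CUBIC); b=cv2.resize(b,None,fx=7,fy=7,interpolation=cv2.INTER_CUBIC)
cv2.imwrite("pics/topc.png",a);cv2.imwrite("pics/scenec.png",b)
c=np.load("pics/top0.npz");print(ray(c,338,184,144),ray(c,338,184,100))
s=np.load("pics/scene0.npz");print(ray(s,235,262,144),ray(s,235,262,100))
E
```

```text
[ 633.99375045 -187.7162338   144.        ] [ 641.73826478 -194.54922486  100.        ]
[ 668.35791418 -206.11790534  144.        ] [ 638.1408311  -185.93344572  100.        ]
```

View pics/topc.png

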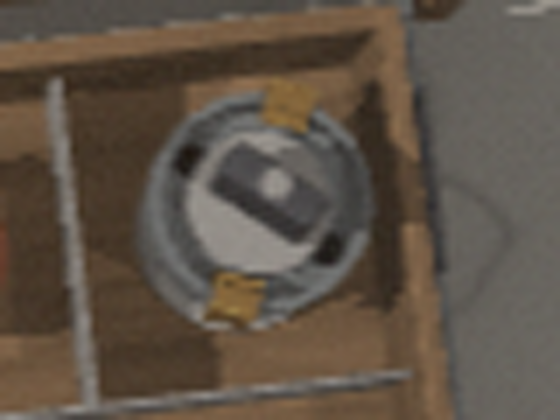

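View pics/scenec.png

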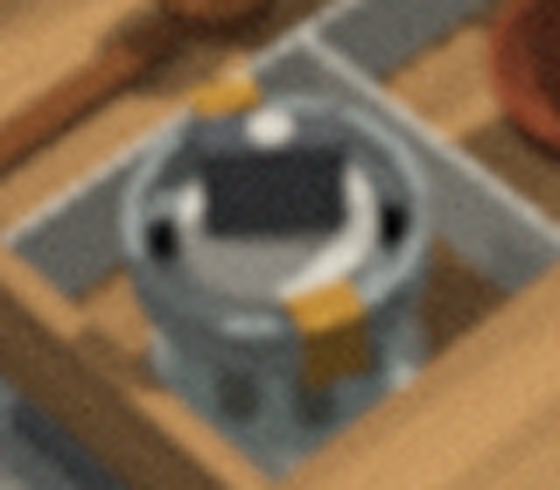

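```bash
python3 - <<'E'
from h import *
c=np.load("pics/top0.npz");s=np.load("pics/scene0.npz")
T=lambda u,v,z:ray(c,300+(u+.5)/7-.5,155+(v+.5)/7-.5,z)
S=lambda u,v,z:ray(s,195+(u+.5)/7-.5,230+(v+.5)/7-.5,z)
def rep(n,a,b):
    d=b-a; print(n,(a+b)/2,"len",np.linalg.norm(d),"yaw",np.degrees(np.arctan2(d[1],d[0])))
rep("tabsT",T(188,160,106),T(329,250,106)); rep("lugT",T(288,105,116),T(237,298,116))
rep("tabsS",S(162,240,106),S(393,222,106)); rep("lugS",S(225,95,116),S(325,305,116))
P=[T(*p,155) for p in((235,142),(333,190),(300,243),(208,190))]
print("bar",np.mean(P,0)); rep("long",(P[0]+P[3])/2,(P[1]+P[2])/2); rep("wid",(P[0]+P[1])/2,(P[3]+P[2])/2)
E
```

```text
tabsT [ 641.29282673 -188.67199294  106.        ] len 78.06304220315344 yaw -124.28904911917374
lugT [ 641.24497831 -189.16458539  116.        ] len 94.04611925975412 yaw 163.4780251514422
tabsS [ 642.52861599 -191.09644846  106.        ] len 78.54998652666646 yaw 56.20203131998117
lugS [ 636.61892821 -187.87162945  116.        ] len 100.06359936041765 yaw -16.992724265169766
bar [ 638.78979672 -186.22483903  155.        ]
long [ 638.78979672 -186.22483903  155.        ] len 48.24495480718327 yaw -119.66658216966927
wid [ 638.78979672 -186.22483903  155.        ] len 26.821294991029138 yaw 147.84821981230334
```

The two cameras agree:

| Item | Estimate |
|---|---|
| Jar axis | ≈ (641, −189) |
| Lid x yaw | ≈ 56° |
| Jar x yaw | ≈ −17° |
| Clockwise turn needed | ≈ 73° |

The tab and lug spans match the given sizes. I'll move over the jar now.

Request:
apply_moves --motion '[{"delta_rot":[0,0,0],"travel":[-0.835,-0.733,0],"fingers":45},{"delta_rot":[0,0,0],"travel":[-0.835,-0.733,0],"fingers":45},{"delta_rot":[0,0,0],"travel":[-0.835,-0.733,0],"fingers":45},{"delta_rot":[0,0,0],"travel":[-0.835,-0.733,0],"fingers":45},{"delta_rot":[0,0,0],"travel":[-0.835,-0.733,0],"fingers":45},{"delta_rot":[0,0,0],"travel":[-0.835,-0.733,0],"fingers":45},{"delta_rot":[0,0,0],"travel":[-0.835,-0.733,0],"fingers":45},{"delta_rot":[0,0,0],"travel":[-0.835,-0.733,0],"fingers":45},{"delta_rot":[0,0,0],"travel":[-0.835,-0.733,0],"fingers":45},{"delta_rot":[0,0,0],"travel":[-0.835,-0.733,0],"fingers":45}]'

```text
time_s: 1.1
position: [426.6, 198.1, 222.4]
tcp_rot: [[-0.941, 0.337, -0.0], [0.337, 0.941, 0.0], [0.0, -0.0, -1.0]]
contact_force: [0.8, 0.5, 0.1]
gripper_width: 45.2
```

Request:
apply_moves --motion '[{"delta_rot":[0,0,0],"travel":[-0.835,-0.733,0],"fingers":45},{"delta_rot":[0,0,0],"travel":[-0.835,-0.733,0],"fingers":45},{"delta_rot":[0,0,0],"travel":[-0.835,-0.733,0],"fingers":45},{"delta_rot":[0,0,0],"travel":[-0.835,-0.733,0],"fingers":45},{"delta_rot":[0,0,0],"travel":[-0.835,-0.733,0],"fingers":45},{"delta_rot":[0,0,0],"travel":[-0.835,-0.733,0],"fingers":45},{"delta_rot":[0,0,0],"travel":[-0.835,-0.733,0],"fingers":45},{"delta_rot":[0,0,0],"travel":[-0.835,-0.733,0],"fingers":45},{"delta_rot":[0,0,0],"travel":[-0.835,-0.733,0],"fingers":45},{"delta_rot":[0,0,0],"travel":[-0.835,-0.733,0],"fingers":45}]'

```text
time_s: 2.1
position: [642.2, -190.4, 221.9]
tcp_rot: [[-0.941, 0.337, -0.001], [0.337, 0.941, 0.001], [0.001, 0.0, -1.0]]
contact_force: [1.0, -0.4, 0.5]
gripper_width: 45.1
```

Request:
apply_moves --motion '[{"delta_rot":[0,0,1],"travel":[0,0,0],"fingers":45},{"delta_rot":[0,0,1],"travel":[0,0,0],"fingers":45},{"delta_rot":[0,0,1],"travel":[0,0,0],"fingers":45},{"delta_rot":[0,0,1],"travel":[0,0,0],"fingers":45},{"delta_rot":[0,0,1],"travel":[0,0,0],"fingers":45},{"delta_rot":[0,0,1],"travel":[0,0,0],"fingers":45},{"delta_rot":[0,0,1],"travel":[0,0,0],"fingers":45},{"delta_rot":[0,0,1],"travel":[0,0,0],"fingers":45},{"delta_rot":[0,0,1],"travel":[0,0,0],"fingers":45},{"delta_rot":[0,0,1],"travel":[0,0,0],"fingers":45}]'

```text
time_s: 3.1
position: [641.5, -188.6, 221.9]
tcp_rot: [[-0.344, 0.939, -0.001], [0.939, 0.344, 0.001], [0.001, -0.001, -1.0]]
contact_force: [-1.4, 0.2, 0.9]
gripper_width: 45.1
```

Request:
apply_moves --motion '[{"delta_rot":[0,0,1],"travel":[0,0,0],"fingers":45},{"delta_rot":[0,0,1],"travel":[0,0,0],"fingers":45},{"delta_rot":[0,0,1],"travel":[0,0,0],"fingers":45},{"delta_rot":[0,0,1],"travel":[0,0,0],"fingers":45},{"delta_rot":[0,0,1],"travel":[0,0,0],"fingers":45},{"delta_rot":[0,0,1],"travel":[0,0,0],"fingers":45},{"delta_rot":[0,0,1],"travel":[0,0,0],"fingers":45},{"delta_rot":[0,0,1],"travel":[0,0,0],"fingers":45},{"delta_rot":[0,0,1],"travel":[0,0,0],"fingers":45},{"delta_rot":[0,0,1],"travel":[0,0,0],"fingers":45},{"delta_rot":[0,0,0.8],"travel":[0,0,0],"fingers":45},{"delta_rot":[0,0,0],"travel":[0,0,0],"fingers":45}]'

```text
time_s: 4.3
position: [641.5, -188.7, 221.9]
tcp_rot: [[0.555, 0.832, -0.001], [0.832, -0.555, 0.001], [-0.0, -0.001, -1.0]]
contact_force: [0.2, 0.5, 0.0]
gripper_width: 45.1
```

```bash
cat > st.py <<'E'
from plant import monitor
import numpy as np
np.set_printoptions(precision=3,suppress=True)
s=monitor.state(); R=s["tcp_rot"]
print(s["time_s"],"p",s["position"],"yawy",np.degrees(np.arctan2(R[1,1],R[0,1])),"zax",R[:,2],"F",s["contact_force"],"M",s["ft_torque"],"w",s["gripper_width"])
E
python3 - <<'E'
import st,cv2,numpy as np
from plant import imaging
print(st.R)
c=imaging.capture("wrist"); np.savez("pics/w1.npz",**c); cv2.imwrite("pics/w1.png",c["img"][:,:,::-1])
print(c["fovy"],c["t"])
E
```

```text
4.3 p [ 641.519 -188.671  221.929] yawy -33.68913785942018 zax [-0.001  0.001 -1.   ] F [0.228 0.468 0.004] M [-0.099  0.135  0.003] w 45.10084456374789
[[ 0.555  0.832 -0.001]
 [ 0.832 -0.555  0.001]
 [-0.    -0.001 -1.   ]]
69.53436469668995 [-639.692  158.55   442.063]
```

View pics/w1.png

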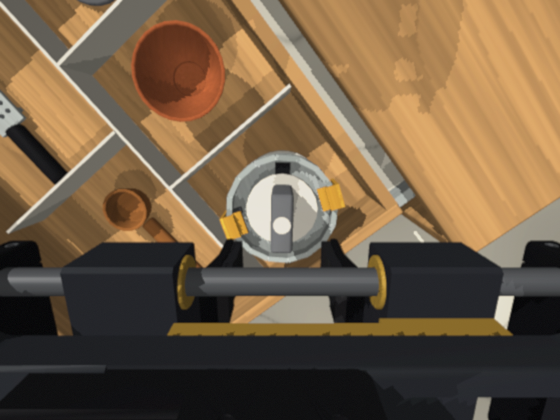

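The wrist view shows the bar running vertically at columns 273–293, rows 185–250, so it is aligned with the jaws. The lugs are at (233,225) and (332,197), the visible tab is at (283,168).

```bash
python3 - <<'E'
from h import *
c=np.load("pics/w1.npz")
a,b=ray(c,233,225,116),ray(c,332,197,116);d=b-a
print("lugs",(a+b)/2,np.linalg.norm(d),np.degrees(np.arctan2(d[1],d[0])))
a,b=ray(c,283.5,187,155),ray(c,282,250,155);d=b-a
print("bar",(a+b)/2,np.linalg.norm(d),np.degrees(np.arctan2(d[1],d[0])))
print("mouth z105",ray(c,282,207,105))
print([proj(c,(641.3,-189,z)) for z in(105,155)])
import numpy as np
# cabinet front edge top corner near jar
print("cab edge",ray(c,402,195,146),ray(c,262,5,146))
E
```

```text
lugs [ 641.13335341 -192.78470416  116.        ] 94.84943714694303 -17.36723680010538
bar [ 643.85154627 -189.89294475  155.        ] 52.06630055887815 -124.96314738728941
mouth z105 [ 641.86696817 -191.92259191  105.        ]
[(np.float64(279.80108048753937), np.float64(204.8470488914413)), (np.float64(279.4236341927116), np.float64(220.2115228291692))]
cab edge [ 733.57474942 -228.37434486  146.        ] [715.99900333 -55.81932908 146.        ]
```

Request:
apply_moves --motion '[{"delta_rot":[0,0,0],"travel":[-0.025,0.03,0.6],"fingers":45},{"delta_rot":[0,0,0],"travel":[0,0,0.6],"fingers":45},{"delta_rot":[0,0,0],"travel":[0,0,0.6],"fingers":45},{"delta_rot":[0,0,0],"travel":[0,0,0.4],"fingers":45},{"delta_rot":[0,0,0],"travel":[0,0,0.19],"fingers":45},{"delta_rot":[0,0,0],"travel":[0,0,0],"fingers":45}]'

```text
time_s: 4.95
position: [641.5, -190.0, 125.6]
tcp_rot: [[0.554, 0.832, -0.003], [0.832, -0.554, 0.001], [-0.0, -0.003, -1.0]]
contact_force: [0.1, 0.3, -0.2]
gripper_width: 45.3
```

Request:
apply_moves --motion '[{"delta_rot":[0,0,0],"travel":[0,0,0],"fingers":30},{"delta_rot":[0,0,0],"travel":[0,0,0],"fingers":24},{"delta_rot":[0,0,0],"travel":[0,0,0],"fingers":20},{"delta_rot":[0,0,0],"travel":[0,0,0],"fingers":10},{"delta_rot":[0,0,0],"travel":[0,0,0],"fingers":10},{"delta_rot":[0,0,0],"travel":[0,0,0],"fingers":10},{"delta_rot":[0,0,0],"travel":[0,0,0],"fingers":10}]'

```text
time_s: 5.65
position: [642.3, -190.3, 127.7]
tcp_rot: [[0.555, 0.832, 0.0], [0.832, -0.555, -0.0], [0.0, 0.0, -1.0]]
contact_force: [-1.7, 1.0, 5.2]
gripper_width: 17.9
```

```bash
python3 st.py
```

```text
5.65 p [ 642.342 -190.309  127.666] yawy -33.69447855253927 zax [ 0. -0. -1.] F [-1.662  0.953  5.193] M [0.005 0.363 0.014] w 17.87112229190157
```

Request:
apply_moves --motion '[{"delta_rot":[0,0,0.4],"travel":[0,0,0],"fingers":10},{"delta_rot":[0,0,0.4],"travel":[0,0,0],"fingers":10},{"delta_rot":[0,0,0.4],"travel":[0,0,0],"fingers":10},{"delta_rot":[0,0,0.4],"travel":[0,0,0],"fingers":10},{"delta_rot":[0,0,0.4],"travel":[0,0,0],"fingers":10}]'

```text
time_s: 6.15
position: [642.7, -190.9, 127.7]
tcp_rot: [[0.692, 0.722, 0.001], [0.722, -0.692, -0.001], [-0.0, 0.002, -1.0]]
contact_force: [-2.0, 0.6, 4.0]
gripper_width: 17.7
```

```bash
python3 st.py
```

```text
6.15 p [ 642.715 -190.851  127.655] yawy -43.75548946554497 zax [ 0.001 -0.001 -1.   ] F [-2.021  0.646  3.954] M [-0.106  0.298  0.03 ] w 17.706083752639458
```

Request:
apply_moves --motion '[{"delta_rot":[0,0,0.75],"travel":[0,0,0.01],"fingers":10},{"delta_rot":[0,0,0.75],"travel":[0,0,0],"fingers":10},{"delta_rot":[0,0,0.75],"travel":[0,0,0],"fingers":10},{"delta_rot":[0,0,0.75],"travel":[0,0,0],"fingers":10},{"delta_rot":[0,0,0.75],"travel":[0,0,0],"fingers":10},{"delta_rot":[0,0,0.75],"travel":[0,0,0],"fingers":10}]'

```text
time_s: 6.75
position: [642.8, -191.0, 127.7]
tcp_rot: [[0.916, 0.402, 0.001], [0.402, -0.916, -0.001], [0.001, 0.002, -1.0]]
contact_force: [-1.9, -0.7, 5.7]
gripper_width: 17.7
```

```bash
python3 st.py
```

```text
6.75 p [ 642.798 -190.972  127.666] yawy -66.32750454800697 zax [ 0.001 -0.001 -1.   ] F [-1.851 -0.709  5.742] M [-0.071  0.442  0.067] w 17.65857682385568
```

Request:
apply_moves --motion '[{"delta_rot":[0,0,0.75],"travel":[0,0,0],"fingers":10},{"delta_rot":[0,0,0.75],"travel":[0,0,0],"fingers":10},{"delta_rot":[0,0,0.75],"travel":[0,0,0],"fingers":10},{"delta_rot":[0,0,0.75],"travel":[0,0,0],"fingers":10},{"delta_rot":[0,0,0.75],"travel":[0,0,0],"fingers":10},{"delta_rot":[0,0,0.75],"travel":[0,0,0],"fingers":10}]'

```text
time_s: 7.35
position: [642.8, -191.0, 127.7]
tcp_rot: [[1.0, 0.02, 0.001], [0.02, -1.0, -0.001], [0.001, 0.001, -1.0]]
contact_force: [-1.2, -0.2, 4.5]
gripper_width: 17.5
```

```bash
python3 st.py
```

```text
7.35 p [ 642.85  -190.963  127.658] yawy -88.82695129803919 zax [ 0.001 -0.001 -1.   ] F [-1.227 -0.209  4.528] M [-0.004  0.436  0.077] w 17.53738547059047
```

Request:
apply_moves --motion '[{"delta_rot":[0,0,0.5],"travel":[0,0,0],"fingers":10},{"delta_rot":[0,0,0.5],"travel":[0,0,0],"fingers":10},{"delta_rot":[0,0,0.5],"travel":[0,0,0],"fingers":10},{"delta_rot":[0,0,0.5],"travel":[0,0,0],"fingers":10},{"delta_rot":[0,0,0.4],"travel":[0,0,0],"fingers":10}]'

```text
time_s: 7.85
position: [642.9, -191.0, 127.6]
tcp_rot: [[0.982, -0.187, 0.002], [-0.187, -0.982, -0.001], [0.002, 0.001, -1.0]]
contact_force: [-1.9, -0.8, 5.5]
gripper_width: 17.6
```

```bash
python3 st.py
```

```text
7.85 p [ 642.878 -190.98   127.648] yawy -100.76408674544483 zax [ 0.002 -0.001 -1.   ] F [-1.908 -0.77   5.504] M [0.001 0.417 0.055] w 17.641332431118975
```

Request:
apply_moves --motion '[{"delta_rot":[0,0,0.2],"travel":[0,0,0],"fingers":10},{"delta_rot":[0,0,0.2],"travel":[0,0,0],"fingers":10},{"delta_rot":[0,0,0],"travel":[0,0,0],"fingers":10}]'

```text
time_s: 8.15
position: [642.9, -191.0, 127.6]
tcp_rot: [[0.976, -0.22, 0.002], [-0.22, -0.976, -0.001], [0.002, 0.001, -1.0]]
contact_force: [-1.1, -0.1, 5.5]
gripper_width: 17.9
```

```bash
python3 st.py
```

```text
8.15 p [ 642.895 -190.982  127.636] yawy -102.69961710529142 zax [ 0.002 -0.001 -1.   ] F [-1.116 -0.09   5.47 ] M [0.045 0.495 0.047] w 17.877905989942473
```

Request:
apply_moves --motion '[{"delta_rot":[0,0,0.2],"travel":[0,0,0],"fingers":10},{"delta_rot":[0,0,0.2],"travel":[0,0,0],"fingers":10},{"delta_rot":[0,0,0],"travel":[0,0,0],"fingers":10}]'

```text
time_s: 8.45
position: [642.9, -191.0, 127.6]
tcp_rot: [[0.967, -0.254, 0.002], [-0.254, -0.967, -0.001], [0.002, 0.001, -1.0]]
contact_force: [-2.3, -0.6, 5.9]
gripper_width: 17.6
```

```bash
python3 st.py
```

```text
8.45 p [ 642.919 -190.977  127.65 ] yawy -104.69856256258242 zax [ 0.002 -0.001 -1.   ] F [-2.346 -0.565  5.896] M [0.056 0.469 0.046] w 17.576014330514457
```

Turning moment is still low (about 0.05 N m). I'll go on in 1° steps.

Request:
apply_moves --motion '[{"delta_rot":[0,0,0.2],"travel":[0,0,0],"fingers":10},{"delta_rot":[0,0,0],"travel":[0,0,0],"fingers":10}]'

```text
time_s: 8.65
position: [642.9, -191.0, 127.7]
tcp_rot: [[0.963, -0.271, 0.002], [-0.271, -0.963, -0.001], [0.002, 0.001, -1.0]]
contact_force: [-2.0, 0.2, 5.9]
gripper_width: 18.0
```

```bash
python3 st.py
```

```text
8.65 p [ 642.88  -191.008  127.664] yawy -105.69937100043683 zax [ 0.002 -0.001 -1.   ] F [-2.016  0.181  5.919] M [0.002 0.474 0.031] w 18.009078545177974
```

Request:
apply_moves --motion '[{"delta_rot":[0,0,0.2],"travel":[0,0,0],"fingers":10},{"delta_rot":[0,0,0],"travel":[0,0,0],"fingers":10}]'

```text
time_s: 8.85
position: [642.9, -191.0, 127.6]
tcp_rot: [[0.958, -0.287, 0.001], [-0.287, -0.958, -0.002], [0.002, 0.001, -1.0]]
contact_force: [-1.0, -0.5, 6.1]
gripper_width: 18.0
```

```bash
python3 st.py
```

```text
8.85 p [ 642.874 -190.989  127.642] yawy -106.6764642768206 zax [ 0.001 -0.002 -1.   ] F [-1.041 -0.493  6.066] M [-0.008  0.479  0.06 ] w 17.95244069747229
```

Request:
apply_moves --motion '[{"delta_rot":[0,0,0.2],"travel":[0,0,0],"fingers":10},{"delta_rot":[0,0,0],"travel":[0,0,0],"fingers":10}]'

```text
time_s: 9.05
position: [642.7, -191.3, 127.6]
tcp_rot: [[0.953, -0.302, 0.001], [-0.302, -0.953, -0.002], [0.002, 0.002, -1.0]]
contact_force: [-1.6, -0.2, 5.3]
gripper_width: 18.1
```

```bash
python3 st.py
```

```text
9.05 p [ 642.692 -191.317  127.634] yawy -107.60342306644615 zax [ 0.001 -0.002 -1.   ] F [-1.59  -0.201  5.285] M [-0.062  0.481  0.419] w 18.08465374412493
```

Request:
apply_moves --motion '[{"delta_rot":[0,0,0.15],"travel":[0,0,0],"fingers":10},{"delta_rot":[0,0,0],"travel":[0,0,0],"fingers":10}]'

```text
time_s: 9.25
position: [642.7, -191.4, 127.7]
tcp_rot: [[0.95, -0.314, 0.001], [-0.314, -0.95, -0.003], [0.002, 0.002, -1.0]]
contact_force: [-2.0, 0.0, 6.0]
gripper_width: 18.2
```

```bash
python3 st.py
```

```text
9.25 p [ 642.704 -191.361  127.663] yawy -108.27985728939773 zax [ 0.001 -0.003 -1.   ] F [-2.025  0.016  5.998] M [-0.093  0.423  0.651] w 18.16685993734812
```

Turning moment rose sharply to 0.65 N m, at the predicted jar angle. That is the stop, so I'll ease off.

Request:
apply_moves --motion '[{"delta_rot":[0,0,-0.13],"travel":[0,0,0],"fingers":10},{"delta_rot":[0,0,-0.13],"travel":[0,0,0],"fingers":10},{"delta_rot":[0,0,0],"travel":[0,0,0],"fingers":10}]'

```text
time_s: 9.55
position: [642.8, -191.3, 127.7]
tcp_rot: [[0.956, -0.294, 0.001], [-0.294, -0.956, -0.002], [0.002, 0.002, -1.0]]
contact_force: [-1.2, -0.8, 6.1]
gripper_width: 18.0
```

```bash
python3 st.py
```

```text
9.55 p [ 642.772 -191.348  127.668] yawy -107.10740475884006 zax [ 0.001 -0.002 -1.   ] F [-1.213 -0.779  6.114] M [-0.079  0.529  0.097] w 18.03759502465184
```

Request:
apply_moves --motion '[{"delta_rot":[0,0,0],"travel":[0,0,-0.025],"fingers":10},{"delta_rot":[0,0,0],"travel":[0,0,-0.025],"fingers":10},{"delta_rot":[0,0,0],"travel":[0,0,0],"fingers":10}]'

```text
time_s: 9.85
position: [642.4, -191.1, 128.1]
tcp_rot: [[0.956, -0.295, 0.0], [-0.295, -0.956, -0.001], [0.001, 0.001, -1.0]]
contact_force: [-0.3, -3.2, -2.3]
gripper_width: 17.7
```

```bash
python3 st.py
```

```text
9.85 p [ 642.436 -191.136  128.103] yawy -107.12948265397715 zax [ 0.    -0.001 -1.   ] F [-0.317 -3.221 -2.303] M [-0.71   0.103  0.083] w 17.668142029848426
```

Request:
apply_moves --motion '[{"delta_rot":[0,0,0],"travel":[0,0,-0.02],"fingers":10},{"delta_rot":[0,0,0],"travel":[0,0,-0.02],"fingers":10},{"delta_rot":[0,0,0],"travel":[0,0,0],"fingers":10}]'

```text
time_s: 10.15
position: [641.9, -190.8, 129.7]
tcp_rot: [[0.956, -0.294, -0.001], [-0.294, -0.956, -0.001], [-0.001, 0.001, -1.0]]
contact_force: [-1.4, -4.7, -3.5]
gripper_width: 17.7
```

```bash
python3 st.py
```

```text
10.15 p [ 641.895 -190.817  129.734] yawy -107.1260236252749 zax [-0.001 -0.001 -1.   ] F [-1.432 -4.684 -3.535] M [-0.996  0.287  0.163] w 17.675223585030505
```

The sideways force has built up in y, so the tool wants +y while the lid holds it back. I'll trim by about 1 mm before pulling harder.

Request:
apply_moves --motion '[{"delta_rot":[0,0,0],"travel":[0,0.025,0],"fingers":10},{"delta_rot":[0,0,0],"travel":[0,0,0],"fingers":10}]'

```text
time_s: 10.35
position: [641.8, -191.0, 130.0]
tcp_rot: [[0.955, -0.295, -0.001], [-0.295, -0.955, 0.001], [-0.001, -0.001, -1.0]]
contact_force: [-1.0, -2.0, -2.6]
gripper_width: 18.0
```

```bash
python3 st.py
```

```text
10.35 p [ 641.78  -190.988  129.984] yawy -107.16340868761209 zax [-0.001  0.001 -1.   ] F [-0.986 -1.993 -2.585] M [-0.592  0.187  0.146] w 18.002533244661706
```

Request:
apply_moves --motion '[{"delta_rot":[0,0,0],"travel":[0,0,-0.02],"fingers":10},{"delta_rot":[0,0,0],"travel":[0,0,-0.02],"fingers":10},{"delta_rot":[0,0,0],"travel":[0,0,0],"fingers":10}]'

```text
time_s: 10.65
position: [641.8, -190.9, 131.9]
tcp_rot: [[0.956, -0.295, -0.001], [-0.295, -0.956, 0.001], [-0.001, -0.0, -1.0]]
contact_force: [-2.3, -2.3, -1.5]
gripper_width: 17.8
```

```bash
python3 st.py
```

```text
10.65 p [ 641.762 -190.897  131.892] yawy -107.14765910417945 zax [-0.001  0.001 -1.   ] F [-2.257 -2.34  -1.549] M [-0.472  0.377  0.129] w 17.81149466773095
```

Request:
apply_moves --motion '[{"delta_rot":[0,0,0],"travel":[0,0.01,-0.025],"fingers":10},{"delta_rot":[0,0,0],"travel":[0,0,-0.025],"fingers":10},{"delta_rot":[0,0,0],"travel":[0,0,0],"fingers":10}]'

```text
time_s: 10.95
position: [642.2, -190.9, 133.9]
tcp_rot: [[0.955, -0.295, 0.001], [-0.295, -0.955, 0.001], [0.0, -0.001, -1.0]]
contact_force: [0.5, 0.8, -1.6]
gripper_width: 17.7
```

```bash
python3 st.py
```

```text
10.95 p [ 642.165 -190.886  133.872] yawy -107.17460587698781 zax [ 0.001  0.001 -1.   ] F [ 0.493  0.848 -1.645] M [ 0.076  0.173 -0.059] w 17.717285512037147
```

Request:
apply_moves --motion '[{"delta_rot":[0,0,0],"travel":[0,0,-0.025],"fingers":10},{"delta_rot":[0,0,0],"travel":[0,0,0],"fingers":10}]'

```text
time_s: 11.15
position: [642.0, -191.0, 134.3]
tcp_rot: [[0.955, -0.295, 0.0], [-0.295, -0.955, 0.001], [-0.0, -0.001, -1.0]]
contact_force: [1.2, 1.1, -4.4]
gripper_width: 17.7
```

```bash
python3 st.py
```

```text
11.15 p [ 642.048 -190.956  134.257] yawy -107.16383685753354 zax [ 0.     0.001 -1.   ] F [ 1.201  1.138 -4.358] M [ 0.158 -0.137 -0.004] w 17.679889477790727
```

The tabs reached the lugs after about 6.5 mm of lift. I'll build the pull gradually.

Request:
apply_moves --motion '[{"delta_rot":[0,0,0],"travel":[0,0,-0.025],"fingers":10},{"delta_rot":[0,0,0],"travel":[0,0,0],"fingers":10}]'

```text
time_s: 11.35
position: [641.9, -191.0, 134.7]
tcp_rot: [[0.955, -0.295, -0.0], [-0.295, -0.955, 0.001], [-0.001, -0.001, -1.0]]
contact_force: [3.0, 1.2, -9.0]
gripper_width: 17.8
```

```bash
python3 st.py
```

```text
11.35 p [ 641.919 -191.015  134.72 ] yawy -107.16274331939913 zax [-0.     0.001 -1.   ] F [ 2.989  1.227 -9.025] M [ 0.251 -0.415  0.026] w 17.848500474248915
```

Request:
apply_moves --motion '[{"delta_rot":[0,0,0],"travel":[0,0,-0.02],"fingers":10},{"delta_rot":[0,0,0],"travel":[0,0,0],"fingers":10}]'

```text
time_s: 11.55
position: [641.8, -191.1, 135.2]
tcp_rot: [[0.955, -0.295, -0.001], [-0.295, -0.955, 0.001], [-0.001, -0.001, -1.0]]
contact_force: [3.9, 0.7, -13.9]
gripper_width: 17.6
```

```bash
python3 st.py
```

```text
11.55 p [ 641.783 -191.054  135.217] yawy -107.1610121423533 zax [-0.001  0.001 -1.   ] F [  3.927   0.709 -13.932] M [ 0.253 -0.683 -0.012] w 17.57330190246779
```

Request:
apply_moves --motion '[{"delta_rot":[0,0,0],"travel":[0,0,0.003],"fingers":10},{"delta_rot":[0,0,0],"travel":[0,0,0],"fingers":10},{"delta_rot":[0,0,0],"travel":[0,0,0],"fingers":10},{"delta_rot":[0,0,0],"travel":[0,0,0],"fingers":10}]'

```text
time_s: 11.95
position: [641.7, -191.1, 135.6]
tcp_rot: [[0.955, -0.295, -0.001], [-0.295, -0.955, 0.001], [-0.001, -0.001, -1.0]]
contact_force: [5.3, 1.5, -17.5]
gripper_width: 17.9
```

Request:
apply_moves --motion '[{"delta_rot":[0,0,0],"travel":[0,0,0],"fingers":10},{"delta_rot":[0,0,0],"travel":[0,0,0],"fingers":10},{"delta_rot":[0,0,0],"travel":[0,0,0],"fingers":10},{"delta_rot":[0,0,0],"travel":[0,0,0],"fingers":10},{"delta_rot":[0,0,0],"travel":[0,0,0],"fingers":10},{"delta_rot":[0,0,0],"travel":[0,0,0],"fingers":10},{"delta_rot":[0,0,0],"travel":[0,0,0],"fingers":10}]'

```text
time_s: 12.65
position: [641.7, -191.1, 135.5]
tcp_rot: [[0.955, -0.295, -0.001], [-0.295, -0.955, 0.001], [-0.001, -0.001, -1.0]]
contact_force: [4.6, 2.3, -17.4]
gripper_width: 17.4
```

```bash
python3 st.py
```

```text
12.65 p [ 641.678 -191.08   135.536] yawy -107.15823257742458 zax [-0.001  0.001 -1.   ] F [  4.634   2.304 -17.378] M [ 0.449 -0.855 -0.082] w 17.38733390768289
```

The pull crept up to 17.4 N as the arm settled. That is still under 20 N, but I'll trim to about 12–13 N and hold that for a clean second.

Request:
apply_moves --motion '[{"delta_rot":[0,0,0],"travel":[0,0,0.016],"fingers":10},{"delta_rot":[0,0,0],"travel":[0,0,0],"fingers":10},{"delta_rot":[0,0,0],"travel":[0,0,0],"fingers":10}]'

```text
time_s: 12.95
position: [641.7, -191.1, 135.4]
tcp_rot: [[0.956, -0.295, -0.001], [-0.295, -0.956, 0.001], [-0.001, -0.001, -1.0]]
contact_force: [4.3, 2.4, -15.7]
gripper_width: 18.1
```

```bash
python3 st.py
```

```text
12.95 p [ 641.732 -191.129  135.398] yawy -107.15455768498072 zax [-0.001  0.001 -1.   ] F [  4.304   2.426 -15.693] M [ 0.531 -0.799  0.006] w 18.082650408720603
```

Request:
apply_moves --motion '[{"delta_rot":[0,0,0],"travel":[0,0,0.006],"fingers":10},{"delta_rot":[0,0,0],"travel":[0,0,0],"fingers":10},{"delta_rot":[0,0,0],"travel":[0,0,0],"fingers":10}]'

```text
time_s: 13.25
position: [641.7, -191.2, 135.4]
tcp_rot: [[0.956, -0.295, -0.0], [-0.295, -0.956, 0.001], [-0.001, -0.001, -1.0]]
contact_force: [4.0, 2.0, -15.3]
gripper_width: 17.8
```

```bash
python3 st.py
```

```text
13.25 p [ 641.738 -191.154  135.354] yawy -107.15397774543506 zax [-0.     0.001 -1.   ] F [  4.029   2.012 -15.303] M [ 0.523 -0.718  0.002] w 17.822648435934568
```

Request:
apply_moves --motion '[{"delta_rot":[0,0,0],"travel":[0,0,0.008],"fingers":10},{"delta_rot":[0,0,0],"travel":[0,0,0],"fingers":10},{"delta_rot":[0,0,0],"travel":[0,0,0],"fingers":10}]'

```text
time_s: 13.55
position: [641.8, -191.2, 135.2]
tcp_rot: [[0.956, -0.295, -0.0], [-0.295, -0.956, 0.001], [-0.001, -0.001, -1.0]]
contact_force: [3.7, 2.3, -14.8]
gripper_width: 17.6
```

```bash
python3 st.py
```

```text
13.55 p [ 641.773 -191.182  135.221] yawy -107.15164228329792 zax [-0.     0.001 -1.   ] F [  3.676   2.279 -14.817] M [ 0.584 -0.657 -0.024] w 17.62606658837906
```

Request:
apply_moves --motion '[{"delta_rot":[0,0,0],"travel":[0,0,0.008],"fingers":10},{"delta_rot":[0,0,0],"travel":[0,0,0],"fingers":10},{"delta_rot":[0,0,0],"travel":[0,0,0],"fingers":10},{"delta_rot":[0,0,0],"travel":[0,0,0],"fingers":10},{"delta_rot":[0,0,0],"travel":[0,0,0],"fingers":10}]'

```text
time_s: 14.05
position: [641.8, -191.2, 135.1]
tcp_rot: [[0.956, -0.295, -0.0], [-0.295, -0.956, 0.001], [-0.0, -0.001, -1.0]]
contact_force: [3.4, 4.0, -13.1]
gripper_width: 17.8
```

Request:
apply_moves --motion '[{"delta_rot":[0,0,0],"travel":[0,0,0],"fingers":10},{"delta_rot":[0,0,0],"travel":[0,0,0],"fingers":10},{"delta_rot":[0,0,0],"travel":[0,0,0],"fingers":10},{"delta_rot":[0,0,0],"travel":[0,0,0],"fingers":10},{"delta_rot":[0,0,0],"travel":[0,0,0],"fingers":10},{"delta_rot":[0,0,0],"travel":[0,0,0],"fingers":10},{"delta_rot":[0,0,0],"travel":[0,0,0],"fingers":10},{"delta_rot":[0,0,0],"travel":[0,0,0],"fingers":10}]'

```text
time_s: 14.85
position: [641.8, -191.2, 135.1]
tcp_rot: [[0.956, -0.295, -0.0], [-0.295, -0.956, 0.001], [-0.0, -0.001, -1.0]]
contact_force: [3.4, 3.4, -13.6]
gripper_width: 17.8
```

```bash
python3 st.py
```

```text
14.85 p [ 641.787 -191.211  135.118] yawy -107.14894170366755 zax [-0.     0.001 -1.   ] F [  3.393   3.41  -13.644] M [ 0.67  -0.624 -0.011] w 17.776694275926854
```

The tug held for a second at 13.1–13.6 N at the wrist, which is about 12 N net of the lid's weight. Now I'll lower it.

Request:
apply_moves --motion '[{"delta_rot":[0,0,0],"travel":[0,0,0.04],"fingers":10},{"delta_rot":[0,0,0],"travel":[0,0,0.04],"fingers":10},{"delta_rot":[0,0,0],"travel":[0,0,0.04],"fingers":10},{"delta_rot":[0,0,0],"travel":[0,0,0.04],"fingers":10},{"delta_rot":[0,0,0],"travel":[0,0,0.03],"fingers":10},{"delta_rot":[0,0,0],"travel":[0,0,0],"fingers":10},{"delta_rot":[0,0,0],"travel":[0,0,0],"fingers":10},{"delta_rot":[0,0,0],"travel":[0,0,0],"fingers":10}]'

```text
time_s: 15.65
position: [642.4, -193.4, 132.2]
tcp_rot: [[0.956, -0.295, 0.003], [-0.295, -0.956, -0.004], [0.004, 0.003, -1.0]]
contact_force: [-5.1, 0.3, 12.0]
gripper_width: 17.6
```

```bash
python3 st.py
```

```text
15.65 p [ 642.445 -193.444  132.18 ] yawy -107.13244944056791 zax [ 0.003 -0.004 -1.   ] F [-5.083  0.294 11.957] M [ 0.045  0.78  -0.058] w 17.625607346949646
```

The lid caught on the way down: z is 132.2 mm with 12 N up, and y has drifted to −193.4. I'll lift slightly, recentre and try again.

Request:
apply_moves --motion '[{"delta_rot":[0,0,0],"travel":[0,0,-0.04],"fingers":10},{"delta_rot":[0,0,0],"travel":[0,-0.025,-0.04],"fingers":10},{"delta_rot":[0,0,0],"travel":[0,-0.025,0],"fingers":10},{"delta_rot":[0,0,0],"travel":[0,0,0],"fingers":10},{"delta_rot":[0,0,0],"travel":[0,0,0],"fingers":10}]'

```text
time_s: 16.15
position: [643.1, -191.1, 130.7]
tcp_rot: [[0.956, -0.294, 0.001], [-0.294, -0.956, -0.003], [0.002, 0.002, -1.0]]
contact_force: [0.4, -4.2, 0.8]
gripper_width: 17.9
```

```bash
python3 st.py
```

```text
16.15 p [ 643.062 -191.114  130.749] yawy -107.11153150150189 zax [ 0.001 -0.003 -1.   ] F [ 0.418 -4.205  0.776] M [-0.784  0.197  0.122] w 17.912907499341305
```

Request:
apply_moves --motion '[{"delta_rot":[0,0,0],"travel":[-0.01,0.02,0],"fingers":10},{"delta_rot":[0,0,0],"travel":[0,0,0],"fingers":10},{"delta_rot":[0,0,0],"travel":[0,0,0],"fingers":10}]'

```text
time_s: 16.45
position: [642.2, -191.0, 130.3]
tcp_rot: [[0.956, -0.295, 0.001], [-0.295, -0.956, -0.001], [0.001, 0.001, -1.0]]
contact_force: [1.5, -4.1, -0.3]
gripper_width: 17.9
```

```bash
python3 st.py
```

```text
16.45 p [ 642.197 -190.962  130.333] yawy -107.13911714608103 zax [ 0.001 -0.001 -1.   ] F [ 1.517 -4.091 -0.268] M [-0.846 -0.001  0.161] w 17.870688495117108
```

Request:
apply_moves --motion '[{"delta_rot":[0,0,0],"travel":[0,0,0.02],"fingers":10},{"delta_rot":[0,0,0],"travel":[0,0,0.02],"fingers":10},{"delta_rot":[0,0,0],"travel":[0,0,0],"fingers":10},{"delta_rot":[0,0,0],"travel":[0,0,0],"fingers":10}]'

```text
time_s: 16.85
position: [641.8, -190.8, 128.9]
tcp_rot: [[0.956, -0.295, -0.0], [-0.295, -0.956, -0.001], [0.0, 0.001, -1.0]]
contact_force: [1.1, -4.8, 0.5]
gripper_width: 17.6
```

```bash
python3 - <<'E'
import st,cv2,numpy as np
from plant import imaging
for n in("wrist","scene"):
    c=imaging.capture(n); np.savez(f"pics/{n}2.npz",**c)
    im=c["img"][:,:,::-1]; 
    cv2.imwrite(f"pics/{n}2.png",im if n=="wrist" else cv2.resize(im[220:300,190:280],None,fx=6,fy=6,interpolation=cv2.INTER_CUBIC))
E
```

```text
16.85 p [ 641.837 -190.789  128.92 ] yawy -107.13312967108466 zax [-0.    -0.001 -1.   ] F [ 1.116 -4.82   0.457] M [-1.055  0.165  0.186] w 17.557401281415007
```

Request:
apply_moves --motion '[{"delta_rot":[0,0,0],"travel":[0,0.015,0.02],"fingers":10},{"delta_rot":[0,0,0],"travel":[0,0,0.02],"fingers":10},{"delta_rot":[0,0,0],"travel":[0,0,0],"fingers":10},{"delta_rot":[0,0,0],"travel":[0,0,0],"fingers":10}]'

```text
time_s: 17.35
position: [641.6, -190.9, 127.7]
tcp_rot: [[0.956, -0.295, -0.0], [-0.295, -0.956, 0.0], [-0.0, -0.0, -1.0]]
contact_force: [-1.6, -4.8, 4.1]
gripper_width: 18.1
```

```bash
python3 st.py
```

```text
17.35 p [ 641.568 -190.866  127.658] yawy -107.14925128889422 zax [-0.  0. -1.] F [-1.626 -4.827  4.057] M [-0.733  0.437  0.167] w 18.068490987642345
```

Seated again at z = 127.66, the same as before the tug. I'll relax the side load and let go.

Request:
apply_moves --motion '[{"delta_rot":[0,0,0],"travel":[0,0.02,0],"fingers":10},{"delta_rot":[0,0,0],"travel":[0,0,-0.01],"fingers":10},{"delta_rot":[0,0,0],"travel":[0,0,0],"fingers":10},{"delta_rot":[0,0,0],"travel":[0,0,0],"fingers":10}]'

```text
time_s: 17.75
position: [641.5, -191.0, 127.6]
tcp_rot: [[0.956, -0.295, -0.0], [-0.295, -0.956, 0.001], [-0.0, -0.001, -1.0]]
contact_force: [0.6, -1.0, 2.9]
gripper_width: 17.9
```

```bash
python3 st.py
```

```text
17.75 p [ 641.531 -190.973  127.624] yawy -107.15363275971887 zax [-0.     0.001 -1.   ] F [ 0.604 -0.955  2.893] M [-0.083  0.228  0.155] w 17.887169301777043
```

Request:
apply_moves --motion '[{"delta_rot":[0,0,0],"travel":[0,0,0],"fingers":19},{"delta_rot":[0,0,0],"travel":[0,0,0],"fingers":22},{"delta_rot":[0,0,0],"travel":[0,0,0],"fingers":30},{"delta_rot":[0,0,0],"travel":[0,0,0],"fingers":42},{"delta_rot":[0,0,0],"travel":[0,0,0],"fingers":42},{"delta_rot":[0,0,0],"travel":[0,0,0],"fingers":42}]'

```text
time_s: 18.35
position: [641.4, -191.7, 127.6]
tcp_rot: [[0.956, -0.295, -0.0], [-0.295, -0.956, 0.0], [-0.0, -0.0, -1.0]]
contact_force: [-1.1, 0.2, 0.3]
gripper_width: 40.4
```

```bash
python3 st.py
```

```text
18.35 p [ 641.41  -191.671  127.589] yawy -107.15258182392812 zax [-0.  0. -1.] F [-1.105  0.203  0.303] M [-0.058  0.147 -0.031] w 40.35061280200207
```

Request:
apply_moves --motion '[{"delta_rot":[0,0,0],"travel":[0,0,-0.2],"fingers":42},{"delta_rot":[0,0,0],"travel":[0,0,-0.6],"fingers":42},{"delta_rot":[0,0,0],"travel":[0,0,-0.9],"fingers":42},{"delta_rot":[0,0,0],"travel":[0,0,-0.9],"fingers":42},{"delta_rot":[0,0,0],"travel":[0,0,0],"fingers":42},{"delta_rot":[0,0,0],"travel":[0,0,0],"fingers":42}]'

```text
time_s: 18.95
position: [642.0, -192.0, 233.6]
tcp_rot: [[0.956, -0.295, 0.003], [-0.295, -0.956, -0.001], [0.003, 0.0, -1.0]]
contact_force: [-0.0, -0.3, -0.7]
gripper_width: 42.0
```

```bash
python3 - <<'E'
import st,cv2,numpy as np
from plant import imaging
c=imaging.capture("wrist"); np.savez("pics/w3.npz",**c); cv2.imwrite("pics/w3.png",cv2.resize(c["img"][100:300,150:410,::-1],None,fx=3,fy=3,interpolation=cv2.INTER_CUBIC))
c=imaging.capture("scene"); cv2.imwrite("pics/s3.png",cv2.resize(c["img"][220:300,190:280,::-1],None,fx=6,fy=6,interpolation=cv2.INTER_CUBIC))
E
```

```text
18.95 p [ 641.989 -191.979  233.563] yawy -107.14709818240459 zax [ 0.003 -0.001 -1.   ] F [-0.008 -0.28  -0.662] M [-0.03   0.167 -0.02 ] w 42.04882703931378
```

View pics/w3.png

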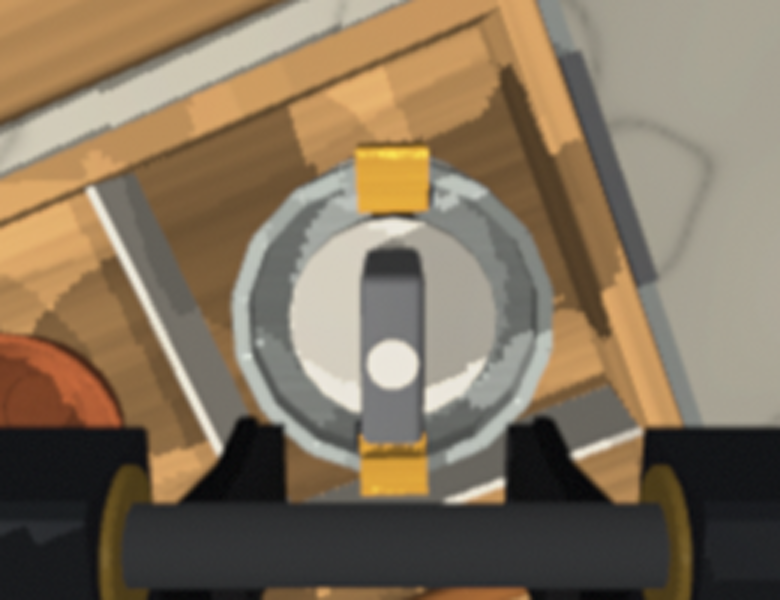

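View pics/s3.png

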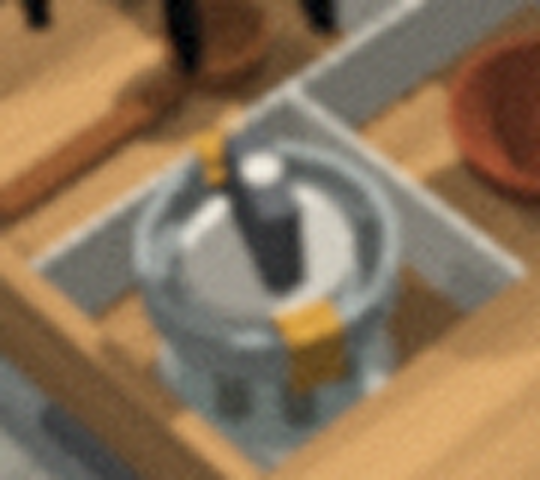

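In the wrist crop the bar (columns 361–425) lines up with both lugs (centres at about column 393), and the tabs are hidden beneath them. The scene crop shows the lid flat. The gripper is clear, so I'll hand in.

```bash
python3 -c "
from plant import ticket; print(ticket.sign_off())"
```

```text
the job is handed in; nothing more can be done
None
```

The lid is locked: I turned it about 73° clockwise by its grip bar, holding it down with about 5 N, until the stops halted it. I then eased off the turning effort, tugged it, reseated it, let go and handed the job in at about 19 s.

- **Stop:** the turning moment jumped from about 0.05 to 0.65 N m at the predicted jar angle. After easing off it was about 0.1 N m.
- **Tug:** the lid met the lugs after about 6.5 mm of free lift and was retained. The pull first crept up to about 17.5 N at the wrist as the arm settled, above the 12 N asked. I trimmed it and held 13.1–13.6 N for a second, about 12 N net of the lid's weight. No reading reached 20 N.
- **Lowering:** the first try caught partway down with about 12 N of upward force, because the tool had drifted about 2 mm sideways. I lifted, recentred and lowered again, and it seated at z = 127.66 mm, the same as before the tug.
- **Last pictures:** the bar lines up with both lugs, with the tabs hidden beneath them, and the gripper is clear. As far as the last crops show, nothing else moved; I did not check the worktop items again.

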